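# Flip up the bar rest and lay the bar on it

## Robot

A 6-joint arm with a two-finger parallel gripper is mounted at the origin on a cart in front of the work surface, level with it; the furniture and walls round the work are solid. World frame = base frame: x ahead of the robot, y to its left, z up, the work surface at z = 0. Lengths are in mm, angles in rad, forces in N, time in s.
With the tool pointing down it reaches from about 400 to 925 mm from the base axis. Payload 12.5 kg.
Tool frame: the origin (TCP) lies at the very end of the fingers, on their centre line; the grasp point (between the pads) lies 19 mm behind it (env.grasp_offset is the distance from the TCP to the grasp point, in mm); z points along the fingers, y is the direction in which the jaws open and shut (so a half turn about z gives the same grasp; the last joint's range is limited). The gripper opens to 95 mm and grips with 3 to 60 N. Pads are 20 mm wide; open, the fingers measure 119 mm over their backs; the gripper's body (75 mm by 180 mm) begins 59 mm behind the grasp point.
Start: joints at [-1.321, 0.491, 1.559, -0, 1.092, -0.106], TCP at [217.736, -585.865, 214.661] pointing down, gripper open.
Joint ranges: [-3.1, 3.1], [-0.84, 2.19], [0.05, 2.79], [-1.13, 4.28], [0.06, 2.93], [-2.69, 2.69]. Speed limits (rad/s): [2.22, 2.22, 2.79, 3.14, 3.14, 3.14].

## Interface

Orientations are given as [roll, pitch, yaw] about the fixed x, y, z axes, in that order (R = Rz(yaw) Ry(pitch) Rx(roll)).
In Python, from cell import env gives the robot as it stands. The module is installed in compiled form; this text tells all that it offers.
- The arm moves only by the shell command python3 -m pendant 'ROWS'. ROWS is JSON, one flat list of numbers, 5 for each row, row after row: the shift along the tool's x, y, z as a fraction of full scale, then the turn about the tool's z as a fraction of full scale, then the gripper's target within -1 to 1 (shut at 1, half-way at 0, fully open at -1). In form: [x, y, z, turn, grip, x, y, z, turn, grip, ...]. A call has 1 to 10 rows; each row shifts and turns the commanded pose from where the row before left it, along the tool's axes as they then stand; what a row does not reach is not made up. Full scale, the value 1, is 0.4 m for a shift and 180 degrees for a turn. A row lasts 1/8 s, in which the tool goes at most 62.5 mm and 10.7 degrees, less where a joint would pass 70% of its speed; a pose out of reach is approached as far as the arm can. A call with a number of a shift or a turn outside -1 to 1 is refused whole. A call with a gripper value outside its range is refused whole. The fingers move at their own pace and stop on an object; the grip force is fixed at half the most. Time passes only in rows, so rows that do not move let the fingers close. It gives the time, the measured TCP pose, the force and the opening at its end, in the units of the state.
- env.state(): the state, without advancing time (a new reading comes with each control period).
- env.read_camera(name): name is "side" or "top"; returns the picture (384x512x3 uint8, red, green, blue); there is no depth.
- env.camera_model(name): a dict with "fx", "fy", "cx", "cy" (pixels), "view" (4x4, takes a point from world to camera coordinates). Camera axes: x right, y down, z forward; pixel columns grow to the right and rows downward; lengths in mm; the calibration is good to about 2 mm. A picture is of the moment at which its call begins. camera_model takes no time and is no camera call.
- env.job_done(): hands the job in, once; it reports no verdict.
Trained networks look in the newest picture that a camera, given by its name, has taken for a name from the list of things; names that differ only in an ending like _2 or _b are one class to them, and where a whole thing is asked for, a point or a joint stands for the part that bears it (a point fixed in the world has none). Each returns a list of dicts, best first, with "confidence" (0 to 1); they miss things now and then, are a little off and sometimes report something else, mostly with a low value. They report only what shows in the picture. A call takes as long as a camera call.
- env.masks_of(thing, camera): "region" (384x512 bool, what is visible of it).
- env.landmark_of(thing, camera): "xyz" ([x, y, z] in mm, in world coordinates, good to about 4 mm: a listed point, or the origin of a listed thing).
The state is a dict: "t": time; "joints": joint angles; "qvel": joint speeds; "tau": joint torques, N m; "eef_pos": TCP position; "tcp_rot": TCP orientation; "ft_force": force on the tool from outside, world axes, zero at the start; "moment": the same for the moment, N m; "opening": opening from 0.0 (shut) to 1.0 (fully open).
Only numpy, scipy, OpenCV 4.12 (cv2) and the standard library are available. Lean on these libraries where they do the work, as an engineer would, in place of code of your own. Each camera call takes 0.05 s, during which the arm holds its last target.

## Task

Swing the yellow folding leg of the bar stand up until it clicks into its upright detent against the stop. Then lay the loose steel flat bar down flat in the two blue saddles, one on the fixed post and one on the leg, roughly centred between them, and let go.

Things in the scene. Friction and masses are not known exactly. Their poses are not given: they have to be found in the camera images.
- bar_stand: stand bolted to the table: dark steel base 50 x 230 x 8 mm, fixed blue post at one end, yellow folding leg at the other. Origin on the table under the middle between the supports; y runs along the stand, fixed post at -90 mm, leg hinge at +90 mm; z up. The post (saddle centred at y = -90 mm) and the leg each end in the same blue U saddle; the post's saddle floor is 116 mm above the table.
- leg_hinge (a point): centre of the leg's hinge, 90 mm to +y of the stand's origin and 36 mm above the table; the hinge axis is the stand's x axis
- rest_leg (a joint): angle of the yellow leg: 0 level, pointing to the stand's +y (away from the post); 1.571 upright at the stop, its saddle floor 116 mm up. It stays where it is left (1.5 N at the head moves it). From 0.9 rad a sprung ball resists, up to 4 N at the head, with the top of the hump at 1.27 rad; past about 1.4 rad the spring drives it home to the stop and holds it.
- leg_head (a point): centre of the leg's blue U saddle (head), 82 mm from the hinge: 58 mm wide along the hinge axis, flat parallel side faces, from 68 to 96 mm from the hinge, 22 mm thick. U: 46 mm between walls 16 mm high, 22 mm long. It can be pinched from above over the 58 mm and turns between the fingers when swung. The leg itself is 18 mm wide, 14 mm thick.
- saddle_mid (a point): point midway between the two saddles, at the level of the saddle floors when the leg is up (116 mm above the table), over the stand's origin. Elsewhere: along the right side of the table a pipe positioner's thick steel bar runs toward the robot, about 0.32 to 0.36 m above the table level; pass over it or keep left of it.
- bar_center (a point): centre of the loose flat bar: plain grey steel, 38 mm wide (its x), 270 mm long (its y), 8 mm thick (its z, up), about 0.55 kg; starts lying flat on the table between the stand and the robot. Laid in the saddles its centre is 120 mm above the table.

How it is judged (in metres and radians):
On the way, in this order (a step that is already met when the one before it is completed fails the run):
1. the leg is upright and seated in its detent (value of joint rest_leg above 1.53 rad), for 0.2 s.
2. the bar lies in both saddles (z of bar_center in the frame of saddle_mid between -0.002 and 0.01 m and horizontal distance between bar_center and saddle_mid below 0.04 m and angle between the y axis of bar_center and the y axis of bar_stand, either way round below 0.07 rad), for 0.2 s.
At the end, for the whole second after the job is handed in: The leg stands still in its detent (over 1.53 rad) and the bar lies flat in both saddles: its centre -2 to +10 mm from saddle floor level, within 8 mm across the stand and 40 mm in all of the point midway between the saddles, parallel to the stand and level within 0.07 rad (all of step 2 and value of joint rest_leg above 1.53 rad and x of bar_center in the frame of saddle_mid between -0.008 and 0.008 m and angle between the z axis of bar_center and the z axis of bar_stand, either way round below 0.07 rad and velocity of joint rest_leg below 0.05 rad/s); the robot touches nothing.
It also fails if it takes over 62 s, if anything falls off the work surface, if the arm or the gripper's body presses on something with over 40 N, if the wrist force passes 120 N, or if a joint passes its speed limit or range.

## Working session

There is one attempt and no reset: what is moved stays moved. The work goes in short steps, Python scripts to look and compute and a shell command to move; the robot and the scene stay as the last step left them, time stands still between calls to the robot, and variables do not carry over. Pictures are saved under pics/ and viewed, and the job is handed in when it is done.

```bash
mkdir -p pics; ls
cat > h.py <<'E'
from cell import env
import numpy as np, cv2
def snap(n,f):
    im=env.read_camera(n); cv2.imwrite('pics/'+f,im[:,:,::-1]); return im
def proj(n,p):
    m=env.camera_model(n); q=np.array(m['view'])@np.append(p,1); return m['fx']*q[0]/q[2]+m['cx'], m['fy']*q[1]/q[2]+m['cy']
def back(n,u,v,z):
    m=env.camera_model(n); V=np.array(m['view']); R=V[:3,:3];t=V[:3,3]
    d=R.T@np.array([(u-m['cx'])/m['fx'],(v-m['cy'])/m['fy'],1]); c=-R.T@t
    return c+d*(z-c[2])/d[2]
E
python3 - <<'E'
from h import *
np.set_printoptions(precision=3,suppress=True)
print(env.state())
for c in ['top','side']:
    snap(c,c+'0.png')
    for th in ['bar_stand','leg_hinge','leg_head','saddle_mid','bar_center']:
        print(c,th,[(np.round(d['xyz'],1),round(d['confidence'],2)) for d in env.landmark_of(th,c)])
E
```

```text
pics
{'t': 0.0, 'joints': array([-1.321,  0.492,  1.559, -0.   ,  1.092, -0.106]), 'qvel': array([-0.   , -0.001,  0.001, -0.002,  0.001,  0.   ]), 'tau': array([ -0.001, -61.265, -25.818,   0.069,   0.048,  -0.   ]), 'eef_pos': array([ 217.677, -585.61 ,  214.064]), 'tcp_rot': array([-3.14 , -0.   ,  0.356]), 'ft_force': array([-0.104, -0.337, -1.539]), 'moment': array([-0.022, -0.02 , -0.024]), 'opening': 1.001328919116949}
top bar_stand [(array([588.3, -67.7,  -1.6]), 0.88)]
top leg_hinge [(array([606. ,  21.8,  32.3]), 0.98)]
top leg_head [(array([618.1,  92.7,  70.9]), 0.69)]
top saddle_mid [(array([586. , -68.7, 113.7]), 0.66)]
top bar_center [(array([467. , -37.2,   4.8]), 0.94)]
side bar_stand [(array([583.4, -69.4,   2.7]), 0.68), (array([601.7,  25.1,  35.5]), 0.47)]
side leg_hinge [(array([601.2,  22.5,  35.1]), 0.61)]
side leg_head [(array([619.7,  91.2,  72.4]), 0.67)]
side saddle_mid [(array([583.9, -65.2, 117.8]), 0.93)]
side bar_center [(array([470.3, -37.3,  -0.2]), 0.6)]
```

View pics/top0.png

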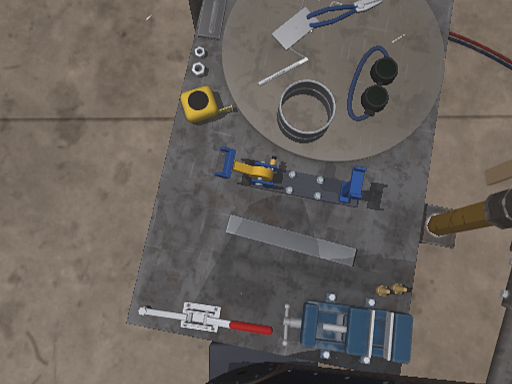

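View pics/side0.png

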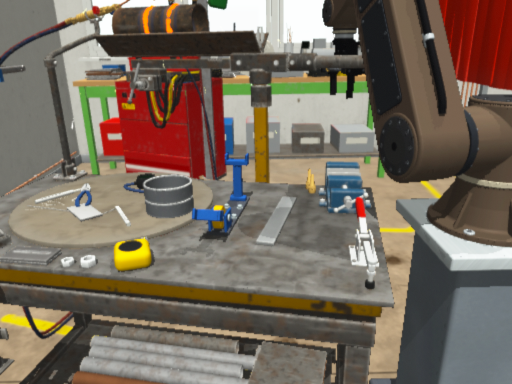

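Run:
```python
from h import *
for c in ['top','side']:
    for th in ['bar_center','bar_stand','leg_head']:
        for d in env.masks_of(th,c)[:2]:
            r=d['region']; ys,xs=np.nonzero(r); rr=cv2.minAreaRect(np.c_[xs,ys].astype(np.float32))
            print(c,th,round(d['confidence'],2),r.sum(),rr)
            if th=='bar_center':
                b=cv2.boxPoints(rr); P=np.array([back(c,*p,8) for p in b]); print(P.round(1).tolist(), P.mean(0).round(1))
    m=env.camera_model(c);V=np.array(m['view']);print(c,m['fx'],(-V[:3,:3].T@V[:3,3]).round())
    for p in [(588,-68,0),(585,-156,116),(603,22,36),(618,92,71)]: print(p,np.round(proj(c,p)))
print(env.state()['t'])
```

```text
top bar_center 0.84 2504 ((291.214111328125, 240.77838134765625), (132.0001983642578, 20.058757781982422), 15.403425216674805)
[[485.2, 96.8, 8.0], [525.3, 85.6, 8.0], [449.3, -176.6, 8.0], [410.0, -163.7, 8.0]] [467.4 -39.5   8. ]
top bar_stand 0.77 3586 ((289.78192138671875, 176.6979217529297), (148.94073486328125, 40.904930114746094), 8.777817726135254)
top leg_head 0.96 770 ((244.972900390625, 166.3409423828125), (55.974365234375, 31.57528305053711), 10.885526657104492)
top 457.21896729732873 [409.  55. 953.]
(588, -68, 0) [303. 184.]
(585, -156, 116) [357. 174.]
(603, 22, 36) [261. 174.]
(618, 92, 71) [226. 163.]
side bar_center 0.82 887 ((277.1022033691406, 220.90789794921875), (18.12546157836914, 58.262481689453125), 29.538782119750977)
[[523.8, 92.0, 8.0], [441.3, -209.7, 8.0], [405.9, -139.5, 8.0], [493.4, 131.7, 8.0]] [466.1 -31.4   8. ]
side bar_center 0.23 1731 ((227.36532592773438, 193.72183227539062), (43.56363296508789, 88.28734588623047), 31.263729095458984)
[[682.2, -24.9, 8.0], [607.4, -772.9, 8.0], [471.4, -441.9, 8.0], [588.7, 93.5, 8.0]] [ 587.4 -286.5    8. ]
side bar_stand 0.9 1744 ((227.05484008789062, 193.53248596191406), (43.8430061340332, 90.07571411132812), 30.65066909790039)
side leg_head 0.66 507 ((208.5, 216.0), (22.0, 33.0), 90.0)
side leg_head 0.32 839 ((276.37738037109375, 220.4661102294922), (16.944782257080078, 57.98206329345703), 27.979473114013672)
side 407.2142919697302 [526. 842. 389.]
(588, -68, 0) [228. 215.]
(585, -156, 116) [229. 159.]
(603, 22, 36) [218. 216.]
(618, 92, 71) [207. 214.]
0.9
```

Run:
```python
from h import *
t=cv2.imread('pics/top0.png'); s=cv2.imread('pics/side0.png')
cv2.imwrite('pics/tz.png',cv2.resize(t[135:275,200:400],None,fx=4,fy=4,interpolation=cv2.INTER_CUBIC)[:600])
cv2.imwrite('pics/sz.png',cv2.resize(s[20:200,120:400],(784,504),interpolation=cv2.INTER_CUBIC))
print('colbase',back('top',437,225,0),back('top',505,205,320))
for u,v in [(180,62),(240,62),(325,62),(360,62)]: print(u,v,back('side',u,v,340), [ (lambda c,d: (c+d*((Y-c[1])/d[1])).round())(*(lambda a,b:(a,b-a))(back('side',u,v,300),back('side',u,v,340))) for Y in (-300,-400,-500,-600)])
print(np.round(proj('side',env.state()['eef_pos'])))
```

```text
colbase [ 496.93062454 -349.31157897    0.        ] [ 494.66356239 -312.78040793  320.        ]
180 62 [ 745.79957419 -497.62057868  340.        ] [array([ 713., -300.,  347.]), array([ 730., -400.,  344.]), array([ 746., -500.,  340.]), array([ 763., -600.,  336.])]
240 62 [ 556.33394852 -422.23107354  340.        ] [array([ 553., -300.,  345.]), array([ 556., -400.,  341.]), array([ 558., -500.,  337.]), array([ 561., -600.,  333.])]
325 62 [ 320.61108994 -328.43553889  340.        ] [array([ 326., -300.,  341.]), array([ 308., -400.,  337.]), array([ 290., -500.,  333.]), array([ 273., -600.,  329.])]
360 62 [ 233.05163285 -293.59510746  340.        ] [array([ 231., -300.,  340.]), array([ 206., -400.,  335.]), array([ 180., -500.,  331.]), array([ 154., -600.,  327.])]
[340.  97.]
```

View pics/tz.png

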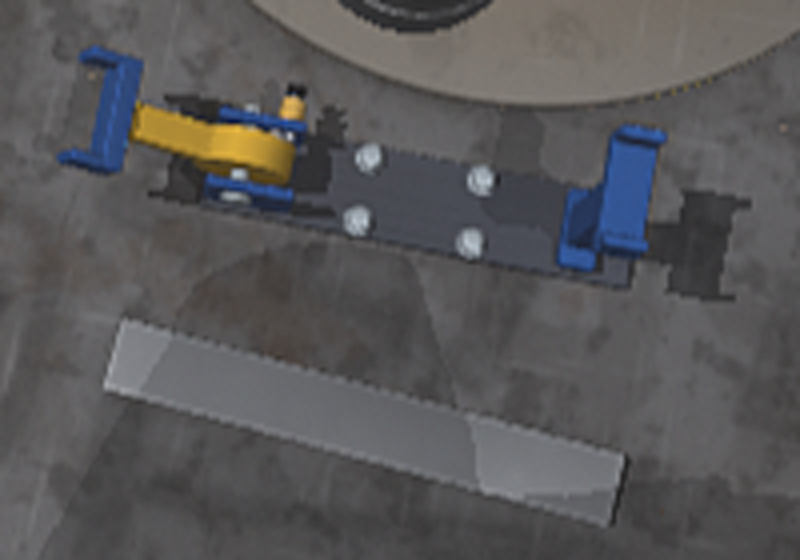

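View pics/sz.png

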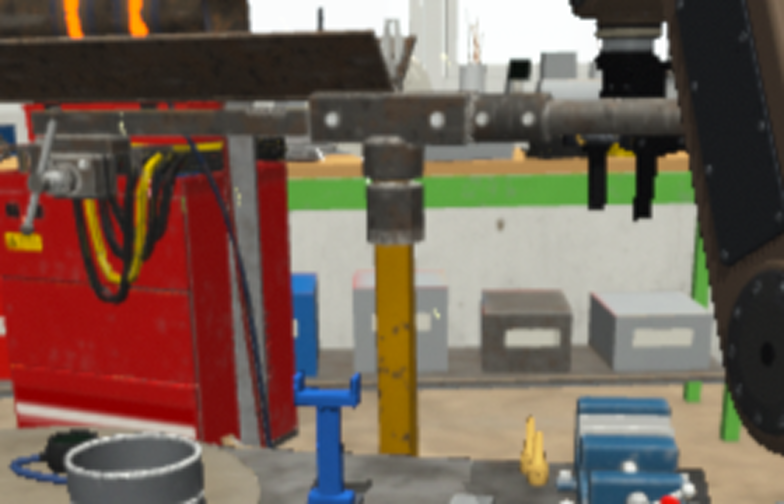

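The top view shows the stand at zoom (150–630, 50–290), with its leg about 27° up and the bar below it. The stand yaw is about -0.205. In the side view, the positioner bar runs along x at y≈-350, z≈340, between the gripper and the work. I'll raise the tool above it and cross over.

```bash
python3 -m pendant '[0,0,-0.12,-0.05,-1, 0,0,-0.12,-0.05,-1, 0,0,-0.12,-0.05,-1, 0,0,-0.12,-0.05,-1, 0,0,-0.12,-0.05,-1, 0,0,-0.05,-0.05,-1, 0,0,0,-0.029,-1]'
python3 - <<'E'
from h import *
s=env.state();yaw=s['tcp_rot'][2];p=s['eef_pos']
print(p,s['tcp_rot'],s['joints'])
T=np.array([619,92]);d=T-p[:2]
print('tool xy frac',np.array([d@[np.cos(yaw),np.sin(yaw)],d@[np.sin(yaw),-np.cos(yaw)]])/400, 'turn frac',-(1.366-yaw)/np.pi)
E
```

```text
t: 1.78
eef_pos: [217.8, -585.9, 476.6]
tcp_rot: [3.14, 0.003, 1.393]
ft_force: [-0.4, 0.9, -0.2]
opening: 1.004
[ 217.7629247  -585.93301148  476.60639891] [3.14020479e+00 3.01870377e-03 1.39332462e+00] [-1.32059023e+00  3.61357386e-01  1.09801517e+00  1.08949877e-05
  1.67889765e+00 -1.14311942e+00]
tool xy frac [1.84529966 0.68812891] turn frac 0.00869769512390607
```

```bash
python3 -m pendant '[0.13,0.05,0,0,-1, 0.13,0.05,0,0,-1, 0.13,0.05,0,0,-1, 0.13,0.05,0,0,-1, 0.13,0.05,0,0,-1, 0.13,0.05,0,0,-1, 0.13,0.05,0,0,-1, 0.13,0.05,0,0,-1, 0.13,0.05,0,0,-1, 0.13,0.05,0,0,-1]'; python3 -m pendant '[0.13,0.05,0,0.008,-1, 0.13,0.05,0,0,-1, 0.13,0.05,0,0,-1, 0.10,0.03,0,0,-1, 0.0,0,0,0,-1]'
cat > go.py <<'E'
import sys
from h import *
def go(x,y,z,yawt=1.366):
    s=env.state();yaw=s['tcp_rot'][2];p=s['eef_pos'];d=np.array([x,y])-p[:2]
    print(s['t'],'pos',p.round(1),'rot',s['tcp_rot'].round(3),'F',s['ft_force'].round(1),'op',round(s['opening'],3))
    print('tool x,y,z frac',(np.array([d@[np.cos(yaw),np.sin(yaw)],d@[np.sin(yaw),-np.cos(yaw)],p[2]-z])/400).round(4),'turn',round(-(yawt-yaw)/np.pi,4))
if __name__=='__main__': go(*map(float,sys.argv[1:]))
E
python3 go.py 619 92 54
python3 - <<'E'
from h import *
for th in ['leg_head','leg_hinge','saddle_mid']:
  for c in ['top','side']:
    if th=='leg_head': snap(c,c+'1.png')
    print(c,th,[(np.round(d['xyz'],1),round(d['confidence'],2)) for d in env.landmark_of(th,c)])
E
```

```text
t: 3.02
eef_pos: [508.9, -108.7, 474.8]
tcp_rot: [3.141, 0.0, 1.389]
ft_force: [0.5, -0.5, 0.2]
opening: 1.001
t: 3.65
eef_pos: [618.6, 69.7, 473.5]
tcp_rot: [-3.14, 0.0, 1.367]
ft_force: [0.1, 0.3, -0.6]
opening: 1.001
3.65 pos [618.6  69.7 473.5] rot [-3.14   0.     1.367] F [ 0.1  0.3 -0.6] op 1.001
tool x,y,z frac [ 0.0548 -0.0102  1.0487] turn 0.0004
top leg_head []
side leg_head [(array([621.4,  90.9,  75. ]), 0.75)]
top leg_hinge []
side leg_hinge [(array([601.7,  24.2,  34.2]), 0.93)]
top saddle_mid []
side saddle_mid [(array([585.4, -65.5, 117.6]), 0.59)]
```

```bash
python3 -m pendant '[0.055,-0.009,0.13,0,-1, 0,0,0.15,0,-1, 0,0,0.15,0,-1, 0,0,0.15,0,-1, 0,0,0.15,0,-1, 0,0,0,0,-1]'; python3 go.py 619 92 54
python3 - <<'E'
from h import *
for c in ['top','side']: snap(c,c+'2.png')
s=cv2.imread('pics/side2.png')
cv2.imwrite('pics/s2z.png',cv2.resize(s[100:260,150:310],None,fx=3.7,fy=3.7,interpolation=cv2.INTER_CUBIC))
E
```

```text
t: 4.8
eef_pos: [617.0, 89.1, 179.5]
tcp_rot: [-3.135, 0.002, 1.364]
ft_force: [-0.6, -0.5, 1.6]
opening: 1.002
4.8 pos [617.   89.1 179.5] rot [-3.135e+00  2.000e-03  1.364e+00] F [-0.6 -0.5  1.6] op 1.002
tool x,y,z frac [0.0082 0.0033 0.3137] turn -0.0008
```

View pics/s2z.png

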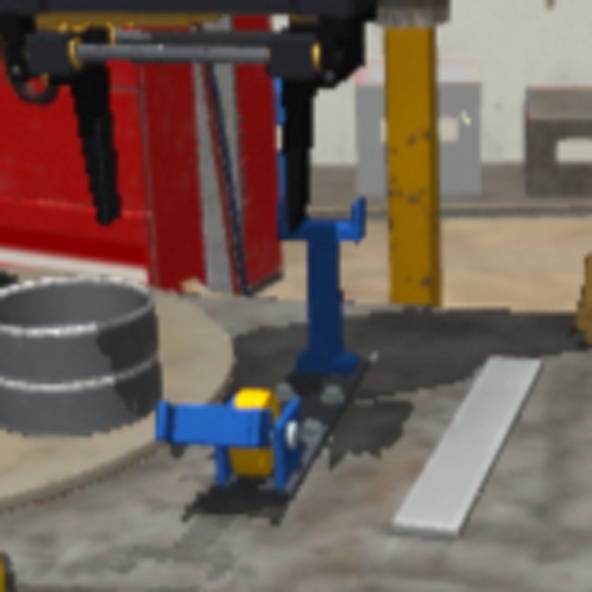

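```bash
python3 -m pendant '[0.007,0.004,0.1,0,-1, 0,0,0.1,0,-1, 0,0,0.11,0,-1, 0,0,0,0,-1, 0,0,0,0,0.3, 0,0,0,0,1, 0,0,0,0,1, 0,0,0,0,1,0,0,0,0,1]'; python3 go.py 619 92 54
python3 - <<'E'
from h import *
snap('side','side3.png')
s=cv2.imread('pics/side3.png')
cv2.imwrite('pics/s3z.png',cv2.resize(s[100:260,150:310],None,fx=3.7,fy=3.7,interpolation=cv2.INTER_CUBIC))
E
```

```text
t: 6.02
eef_pos: [618.6, 92.8, 58.6]
tcp_rot: [-3.136, 0.0, 1.364]
ft_force: [-11.1, 6.4, 6.5]
opening: 0.61
6.025 pos [618.6  92.8  58.6] rot [-3.136  0.     1.364] F [-11.1   6.4   6.5] op 0.61
tool x,y,z frac [-0.0019  0.0014  0.0114] turn -0.0005
```

View pics/s3z.png

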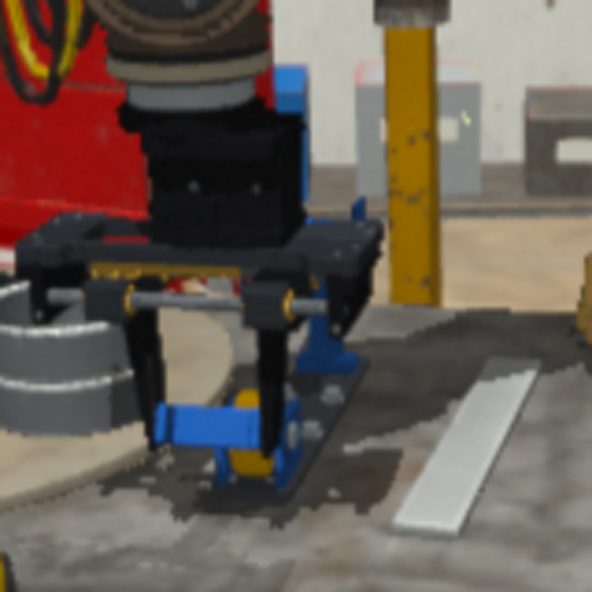

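```bash
python3 -m pendant '[-0.014,0,-0.021,0,1, -0.0175,0,-0.020,0,1, -0.0185,0,-0.017,0,1, -0.0205,0,-0.014,0,1, 0,0,0,0,1]'; python3 go.py 619 92 54
python3 - <<'E'
from h import *
snap('side','side4.png')
print([(np.round(d['xyz'],1),round(d['confidence'],2)) for d in env.landmark_of('leg_head','side')])
s=cv2.imread('pics/side4.png')
cv2.imwrite('pics/s4z.png',cv2.resize(s[100:260,150:310],None,fx=3.7,fy=3.7,interpolation=cv2.INTER_CUBIC))
E
```

```text
t: 6.7
eef_pos: [612.7, 64.8, 87.1]
tcp_rot: [-3.136, 0.0, 1.364]
ft_force: [-9.7, 4.7, 0.6]
opening: 0.607
6.7 pos [612.7  64.8  87.1] rot [-3.136  0.     1.364] F [-9.7  4.7  0.6] op 0.607
tool x,y,z frac [0.0697 0.0016 0.0827] turn -0.0007
[(array([619.2,  72.3,  97.3]), 0.86)]
```

View pics/s4z.png

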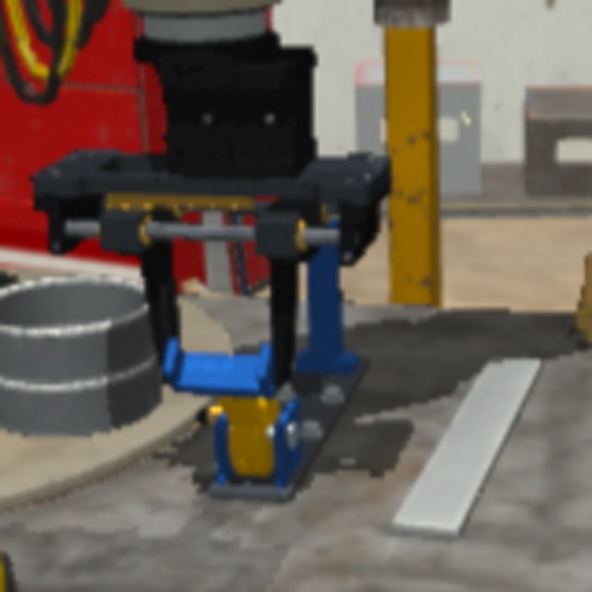

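The leg is following: the head is now at zoom (170–275, 340–395) between the fingers, and the forces are low.

```bash
python3 -m pendant '[-0.022,0,-0.0115,0,1, -0.023,0,-0.009,0,1, -0.024,0,-0.006,0,1]'; python3 -m pendant '[-0.0245,0,-0.003,0,1, -0.01,0,0,0,1, 0,0,0,0,1]';  python3 go.py 619 92 54
python3 - <<'E'
from h import *
snap('side','side5.png')
print([(np.round(d['xyz'],1),round(d['confidence'],2)) for d in env.landmark_of('leg_head','side')])
s=cv2.imread('pics/side5.png')
cv2.imwrite('pics/s5z.png',cv2.resize(s[100:260,150:310],None,fx=3.7,fy=3.7,interpolation=cv2.INTER_CUBIC))
E
```

```text
t: 7.18
eef_pos: [607.2, 38.9, 97.9]
tcp_rot: [-3.136, -0.001, 1.364]
ft_force: [-9.6, 9.9, 4.4]
opening: 0.605
t: 7.55
eef_pos: [604.3, 24.8, 99.8]
tcp_rot: [-3.137, -0.001, 1.364]
ft_force: [-12.3, 6.8, 9.3]
opening: 0.603
7.55 pos [604.3  24.8  99.8] rot [-3.137e+00 -1.000e-03  1.364e+00] F [-12.3   6.8   9.3] op 0.603
tool x,y,z frac [0.1719 0.0014 0.1144] turn -0.0007
[(array([611.2,  40.9, 115.1]), 0.64)]
```

View pics/s5z.png

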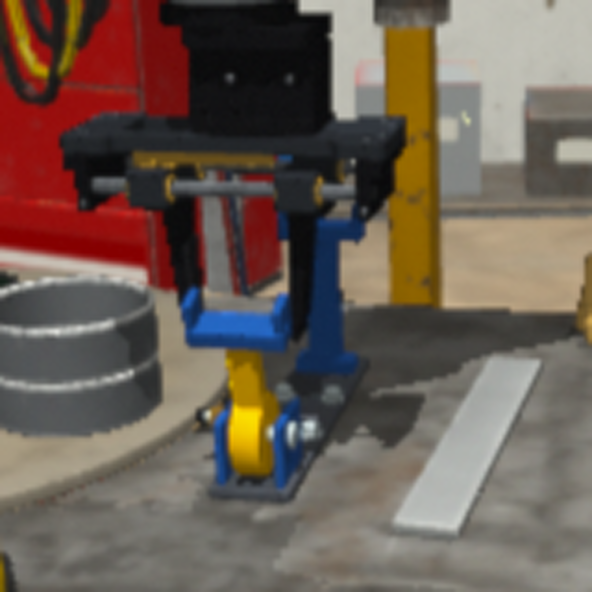

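Residual force along the swing (about 4 N toward +y) and the landmark both suggest the leg lags a little, at roughly 1.35–1.5 rad. I'll push on a bit further.

```bash
python3 -m pendant '[-0.01,0,0,0,1, -0.01,0,0,0,1, 0,0,0,0,1]';  python3 go.py 604 22 99;  python3 -m pendant '[-0.01,0,0,0,1, -0.01,0,0,0,1, 0,0,0,0,1]';  python3 go.py 604 22 99
python3 - <<'E'
from h import *
snap('side','side6.png')
print([(np.round(d['xyz'],1),round(d['confidence'],2)) for d in env.landmark_of('leg_head','side')])
s=cv2.imread('pics/side6.png')
cv2.imwrite('pics/s6z.png',cv2.resize(s[100:260,150:310],None,fx=3.7,fy=3.7,interpolation=cv2.INTER_CUBIC))
E
```

```text
t: 8.02
eef_pos: [602.8, 16.7, 99.7]
tcp_rot: [-3.137, 0.0, 1.365]
ft_force: [-11.7, 4.6, 11.6]
opening: 0.591
8.025 pos [602.8  16.7  99.7] rot [-3.137  0.     1.365] F [-11.7   4.6  11.6] op 0.591
tool x,y,z frac [0.0136 0.0002 0.0018] turn -0.0005
t: 8.4
eef_pos: [601.1, 8.6, 99.3]
tcp_rot: [-3.137, 0.0, 1.364]
ft_force: [-10.9, 2.7, 7.8]
opening: 0.586
8.4 pos [601.1   8.6  99.3] rot [-3.137  0.     1.364] F [-10.9   2.7   7.8] op 0.586
tool x,y,z frac [0.0343 0.0002 0.0007] turn -0.0005
[(array([608.1,  24.4, 118.2]), 0.86)]
```

View pics/s6z.png

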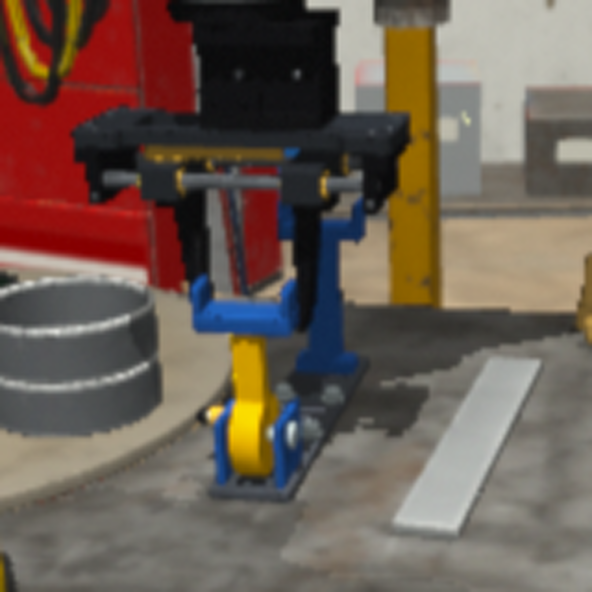

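```bash
python3 -m pendant '[0,0,0,0,-1, 0,0,0,0,-1, 0,0,0,0,-1, 0,0,0,0,-1]';  python3 -m pendant '[0,0,-0.1,0,-1, 0,0,-0.12,0,-1, -0.02,-0.08,-0.12,0,-1, -0.05,-0.12,-0.1,0,-1, -0.05,-0.12,0,0,-1, -0.05,-0.12,0,0,-1, -0.05,-0.12,0,0,-1, 0,-0.05,0,0,-1,0,0,0,0,-1]'
python3 - <<'E'
from h import *
for c in ['top','side']:
    snap(c,c+'7.png')
    for th in ['bar_stand','leg_hinge','leg_head','saddle_mid','bar_center']:
        print(c,th,[(np.round(d['xyz'],1),round(d['confidence'],2)) for d in env.landmark_of(th,c)])
t=cv2.imread('pics/top7.png');s=cv2.imread('pics/side7.png')
cv2.imwrite('pics/t7z.png',cv2.resize(t[135:275,200:400],None,fx=4,fy=4,interpolation=cv2.INTER_CUBIC))
cv2.imwrite('pics/s7z.png',cv2.resize(s[140:260,180:300],None,fx=5,fy=5,interpolation=cv2.INTER_CUBIC))
E
```

```text
t: 9.0
eef_pos: [603.5, 8.2, 99.3]
tcp_rot: [3.141, 0.0, 1.364]
ft_force: [0.9, -0.4, 0.1]
opening: 0.945
t: 10.12
eef_pos: [348.8, -27.3, 273.9]
tcp_rot: [3.14, 0.0, 1.364]
ft_force: [-0.5, -0.5, -0.5]
opening: 1.002
top bar_stand [(array([586.1, -68. ,  -0.6]), 0.86)]
top leg_hinge [(array([604.2,  20.2,  36.7]), 0.88)]
top leg_head [(array([604.5,  30.8, 117.5]), 0.6)]
top saddle_mid [(array([586. , -66.1, 113.9]), 0.68)]
top bar_center [(array([470.3, -35.6,   7.2]), 0.72)]
side bar_stand [(array([585.5, -64.9,   1.4]), 0.94)]
side leg_hinge [(array([602.9,  21.4,  32.6]), 0.62)]
side leg_head [(array([607.6,  27. , 117.3]), 0.65)]
side saddle_mid [(array([584.9, -65.6, 115.8]), 0.58)]
side bar_center [(array([ 4.721e+02, -3.630e+01,  2.000e-01]), 0.73)]
```

View pics/t7z.png

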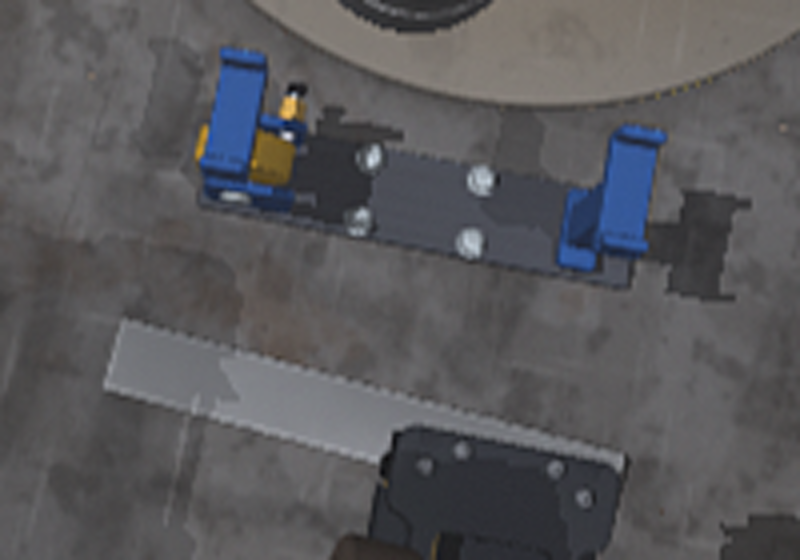

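View pics/s7z.png

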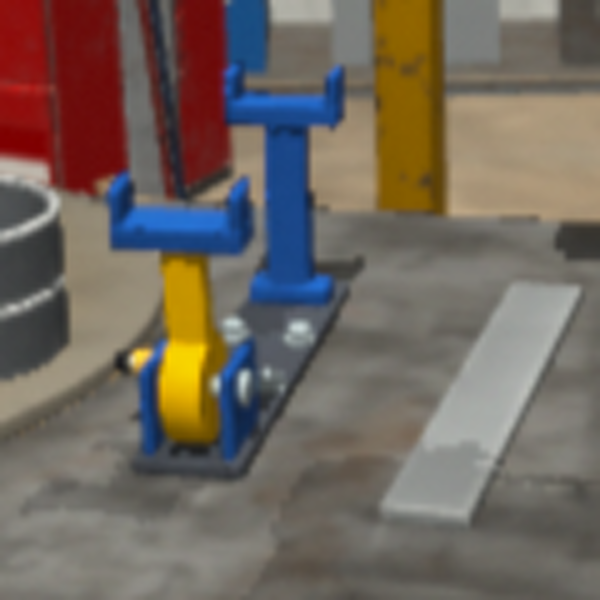

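```bash
cat > ov.py <<'E'
from h import *
import sys
def R(a): return np.array([[np.cos(a),-np.sin(a)],[np.sin(a),np.cos(a)]])
def W(o,s,p): q=R(s)@np.array(p[:2])+o; return np.array([q[0],q[1],p[2]])
def saddle(y0): # wall tops rects
    out=[]
    for sx in (-1,1):
        out.append([(sx*23,y0-11,132),(sx*29,y0-11,132),(sx*29,y0+11,132),(sx*23,y0+11,132)])
    return out
def draw(im,cam,o,s,th,k,x0,y0):
    def pl(pts,col):
        P=np.array([[ (a-x0+.5)*k,(b-y0+.5)*k] for a,b in (proj(cam,W(o,s,p)) for p in pts)]).astype(int)
        cv2.polylines(im,[P],True,col,1)
    for r in saddle(-90): pl(r,(0,255,0))
    d=th-np.pi/2
    for r in saddle(90):
        rr=[]
        for x,y,z in r:
            a,b=y-90,z-36; rr.append((x,90+a*np.cos(d)-b*np.sin(d),36+a*np.sin(d)+b*np.cos(d)))
        pl(rr,(0,255,255))
    pl([(-25,-115,8),(25,-115,8),(25,115,8),(-25,115,8)],(255,0,255))
E
python3 - <<'E'
from ov import *
t=cv2.imread('pics/top7.png')
for th in (1.571,1.47):
    im=cv2.resize(t[135:220,240:380],None,fx=5.7,fy=5.7,interpolation=cv2.INTER_CUBIC)
    draw(im,'top',np.array([585.5,-66.5]),-0.203,th,5.7,240,135)
    cv2.imwrite('pics/o%d.png'%(th*100),im)
E
```

```text
(no output)
```

View pics/o157.png

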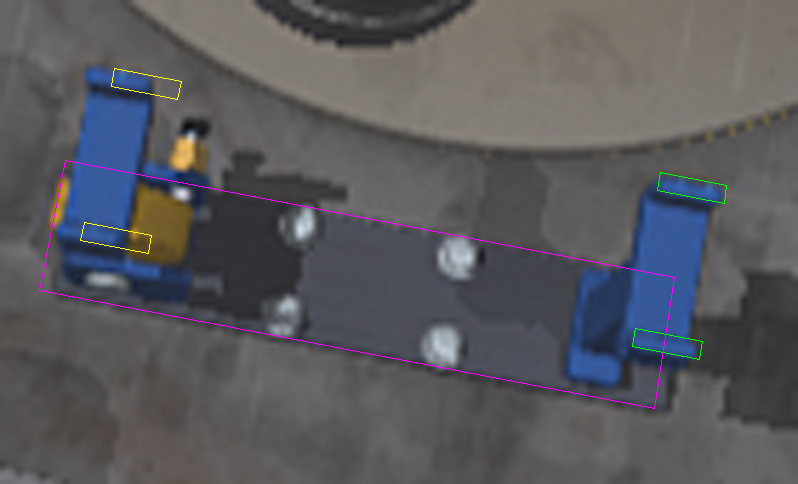

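View pics/o147.png

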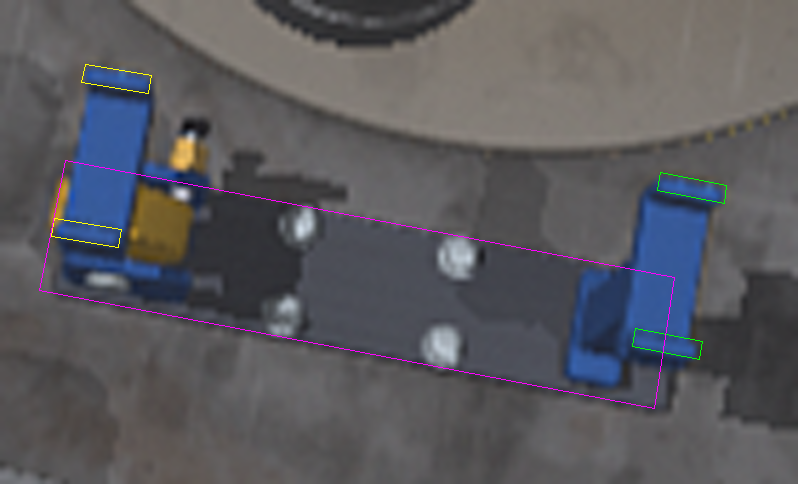

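Run:
```python
import cv2,numpy as np
t=cv2.imread('pics/top7.png')
a=cv2.resize(t[143:188,246:276],None,fx=13,fy=13,interpolation=cv2.INTER_NEAREST)
b=cv2.resize(t[162:207,336:370],None,fx=13,fy=13,interpolation=cv2.INTER_NEAREST)
im=np.hstack([a,b[:a.shape[0]]]); 
for i in range(0,45,5): cv2.putText(im,str(143+i)+'/'+str(162+i),(0,i*13+7),0,.35,(255,255,255))
for i in range(0,30,5): cv2.putText(im,str(246+i),(i*13,580),0,.35,(255,255,255))
for i in range(0,34,5): cv2.putText(im,str(336+i),(390+i*13,580),0,.35,(255,255,255))
cv2.imwrite('pics/zz.png',im)
```

```text
(no output)
```

View pics/zz.png

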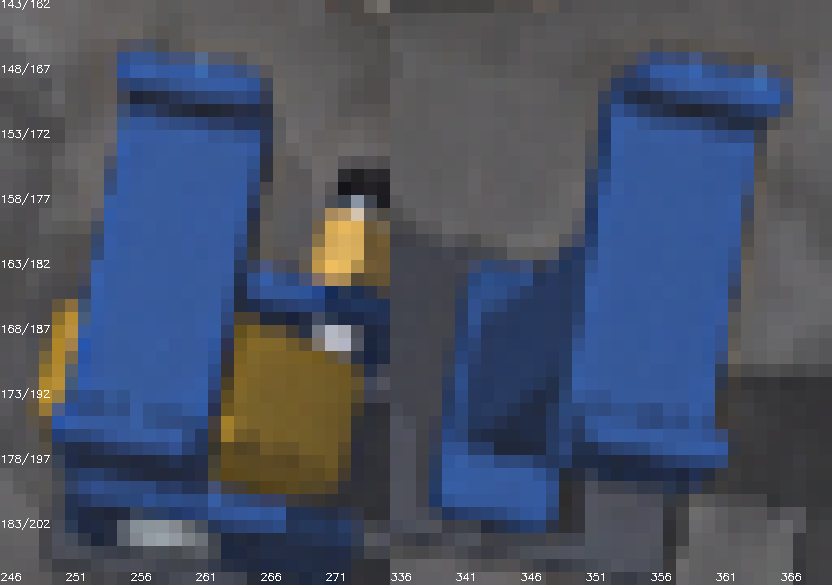

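Run:
```python
from ov import *
pts={'pu':(360.7,167.8),'pl':(355.7,195.3),'lu':(260.5,148.4),'ll':(254.9,176.1)}
for k,p in pts.items(): print(k,back('top',*p,132).round(1))
P={k:back('top',*p,132)[:2] for k,p in pts.items()}
pm=(P['pu']+P['pl'])/2; lm=(P['lu']+P['ll'])/2
print('post',pm,'leg',lm,'dist',np.linalg.norm(lm-pm),'yaw',np.arctan2(-(lm-pm)[0],(lm-pm)[1]),'widths',np.linalg.norm(P['pu']-P['pl']),np.linalg.norm(P['lu']-P['ll']),'mid',(pm+lm)/2)
for k in 'pl':
    d=P[k+'u']-P[k+'l']; print(np.arctan2(d[1],d[0]))
```

```text
pu [ 592.3 -159.5  132. ]
pl [ 541.  -147.7  132. ]
lu [630.8  24.9 132. ]
ll [578.6  36.  132. ]
post [ 566.6618927  -153.57986404] leg [604.70392101  30.48193337] dist 187.9519650973242 yaw -0.20381101691570694 widths 52.62359673360557 53.30525593536531 mid [585.68290686 -61.54896533]
-0.2254046842095096
-0.20962971115772971
```

Measuring the saddle wall tops gives a spacing of 188 mm against 180 mm, so the leg may be about 0.05–0.08 rad short of the stop. I'll push its back with closed fingers to make sure it seats.

```bash
python3 go.py 612.5 65.3 100 1.365
```

```text
10.725 pos [349.  -27.4 273.2] rot [-3.141  0.     1.364] F [-0.5  0.6 -0.5] op 0.995
tool x,y,z frac [0.3619 0.5973 0.4331] turn -0.0002
```

```bash
python3 -m pendant '[0.072,0.12,0,0,1, 0.072,0.12,0,0,1, 0.072,0.12,0,0,1, 0.072,0.12,0,0,1, 0.074,0.117,0,0,1, 0,0,0.14,0,1, 0,0,0.14,0,1, 0,0,0.14,0,1, 0,0,0.013,0,1,0,0,0,0,1]'; python3 go.py 612.5 65.3 100 1.365
python3 - <<'E'
from h import *
snap('side','side8.png')
s=cv2.imread('pics/side8.png')
cv2.imwrite('pics/s8z.png',cv2.resize(s[100:260,150:310],None,fx=3.7,fy=3.7,interpolation=cv2.INTER_CUBIC))
E
```

```text
t: 11.98
eef_pos: [613.1, 65.3, 101.5]
tcp_rot: [3.14, -0.0, 1.364]
ft_force: [0.8, -0.5, -0.4]
opening: 0.027
11.975 pos [613.1  65.3 101.5] rot [ 3.14  -0.     1.364] F [ 0.8 -0.5 -0.4] op 0.027
tool x,y,z frac [-0.0004 -0.0015  0.0036] turn -0.0002
```

View pics/s8z.png

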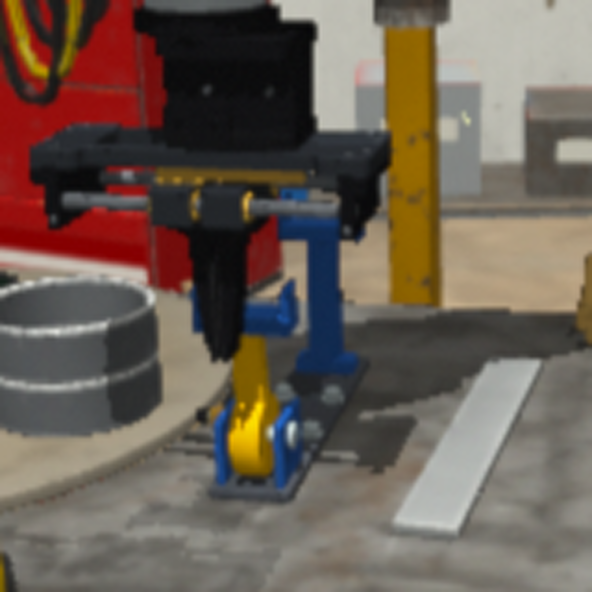

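```bash
python3 -m pendant '[-0.02,0,0,0,1, -0.015,0,0,0,1,0,0,0,0,1]'; python3 -m pendant '[-0.01,0,0,0,1, 0,0,0,0,1]'; python3 -m pendant '[-0.01,0,0,0,1, 0,0,0,0,1]'
```

```text
t: 12.4
eef_pos: [609.6, 51.0, 100.9]
tcp_rot: [3.141, -0.0, 1.363]
ft_force: [-0.3, 0.0, 0.7]
opening: 0.004
t: 12.65
eef_pos: [608.6, 47.5, 100.1]
tcp_rot: [-3.142, 0.0, 1.364]
ft_force: [-0.8, -0.7, -1.0]
opening: 0.005
t: 12.9
eef_pos: [607.8, 43.8, 100.1]
tcp_rot: [-3.142, -0.0, 1.364]
ft_force: [-0.3, 1.5, 0.4]
opening: 0.006
```

```bash
python3 -m pendant '[-0.006,0,0,0,1, 0,0,0,0,1]'; python3 -m pendant '[-0.006,0,0,0,1, 0,0,0,0,1]';python3 -m pendant '[-0.006,0,0,0,1, 0,0,0,0,1]'
```

```text
t: 13.15
eef_pos: [607.7, 43.1, 100.2]
tcp_rot: [3.141, -0.002, 1.364]
ft_force: [2.2, 13.3, -0.9]
opening: 0.006
t: 13.4
eef_pos: [607.5, 42.4, 100.3]
tcp_rot: [3.14, -0.005, 1.364]
ft_force: [4.1, 24.3, -0.8]
opening: 0.004
t: 13.65
eef_pos: [607.4, 41.8, 100.4]
tcp_rot: [3.14, -0.007, 1.363]
ft_force: [6.1, 36.3, -1.9]
opening: 0.003
```

Contact was rigid, rising from 0 to 36 N over 2 mm at TCP y≈43.5. That matches an upright head against its stop, with its centre at y≈22.9. Next is the bar.

```bash
python3 - <<'E'
from h import *
P=np.array([back('top',u-.5,v-.5,8) for u,v in [(230,214.5),(226.25,232.5),(356.75,248.75),(353,266.75)]])
print(P.round(1),P.mean(0))
d=(P[0]+P[1]-P[2]-P[3])/2; print(np.linalg.norm(d),np.arctan2(-d[0],d[1]))
d=(P[0]-P[1]+P[2]-P[3])/2; print(np.linalg.norm(d),np.arctan2(d[1],d[0]))
E
python3 -m pendant '[0.03,0,0,0,1, 0.03,0,-0.05,0,1, 0,0,-0.14,0,-1, 0,0,-0.14,0,-1, 0,0,0,0,-1]'
python3 go.py 468 -37.5 100 1.290
```

```text
[[ 524.4   87.2    8. ]
 [ 487.1   95.1    8. ]
 [ 450.1 -174.     8. ]
 [ 413.5 -164.5    8. ]] [468.77484263 -39.06844089   8.        ]
270.6888138281128 -0.27672697154368625
38.00531411507941 -0.23180769327285874
t: 14.28
eef_pos: [612.7, 60.2, 236.4]
tcp_rot: [3.134, -0.001, 1.364]
ft_force: [-0.1, -0.0, -1.1]
opening: 0.261
14.275 pos [612.7  60.2 236.4] rot [ 3.134e+00 -1.000e-03  1.364e+00] F [-0.1 -0.  -1.1] op 0.261
tool x,y,z frac [-0.3132 -0.3039  0.341 ] turn 0.0237
```

```bash
python3 -m pendant '[-0.08,-0.076,0,0,-1, -0.08,-0.076,0,0,-1, -0.08,-0.076,0,0,-1, -0.073,-0.076,0,0.022,-1, 0,0,0.1,0,-1,0,0,0.1,0,-1, 0,0,0,0,-1]'; python3 go.py 468.5 -38.5 3 1.294
```

```text
t: 15.15
eef_pos: [465.0, -37.2, 149.9]
tcp_rot: [-3.136, 0.001, 1.295]
ft_force: [0.7, 0.9, 0.3]
opening: 0.978
15.15 pos [465.  -37.2 149.9] rot [-3.136e+00  1.000e-03  1.295e+00] F [0.7 0.9 0.3] op 0.978
tool x,y,z frac [-0.0007  0.0094  0.3673] turn 0.0003
```

```bash
python3 -m pendant '[0,0.009,0.12,0,-1, 0,0,0.12,0,-1, 0,0,0.1,0,-1, 0,0,0,0,-1, 0,0,0,0,-1]'; python3 go.py 468.5 -38.5 3 1.294
```

```text
t: 15.78
eef_pos: [470.9, -38.5, 17.7]
tcp_rot: [3.14, 0.0, 1.295]
ft_force: [-0.5, -0.9, 0.1]
opening: 0.998
15.775 pos [470.9 -38.5  17.7] rot [3.14  0.    1.295] F [-0.5 -0.9  0.1] op 0.998
tool x,y,z frac [-0.0017 -0.0057  0.0367] turn 0.0004
```

```bash
python3 -m pendant '[-0.001,-0.005,0.02,0,-1, 0,0,0.016,0,-1, 0,0,0,0,-1]'; python3 go.py 468.5 -38.5 3 1.294; python3 -m pendant '[0,0,0,0,0, 0,0,0,0,1, 0,0,0,0,1, 0,0,0,0,1, 0,0,0,0,1, 0,0,0,0,1]'
python3 - <<'E'
from h import *
for c in ['top','side']: snap(c,c+'9.png')
s=cv2.imread('pics/side9.png')
cv2.imwrite('pics/s9z.png',cv2.resize(s[100:260,180:340],None,fx=3.7,fy=3.7,interpolation=cv2.INTER_CUBIC))
E
```

```text
t: 16.15
eef_pos: [467.9, -38.2, 1.7]
tcp_rot: [-3.141, 0.0, 1.295]
ft_force: [-0.6, 1.0, 0.4]
opening: 1.0
16.15 pos [467.9 -38.2   1.7] rot [-3.141  0.     1.295] F [-0.6  1.   0.4] op 1.0
tool x,y,z frac [-0.0004  0.0016 -0.0033] turn 0.0004
t: 16.9
eef_pos: [468.0, -38.2, 1.7]
tcp_rot: [3.142, 0.0, 1.295]
ft_force: [-0.5, 0.3, -0.3]
opening: 0.426
```

View pics/s9z.png

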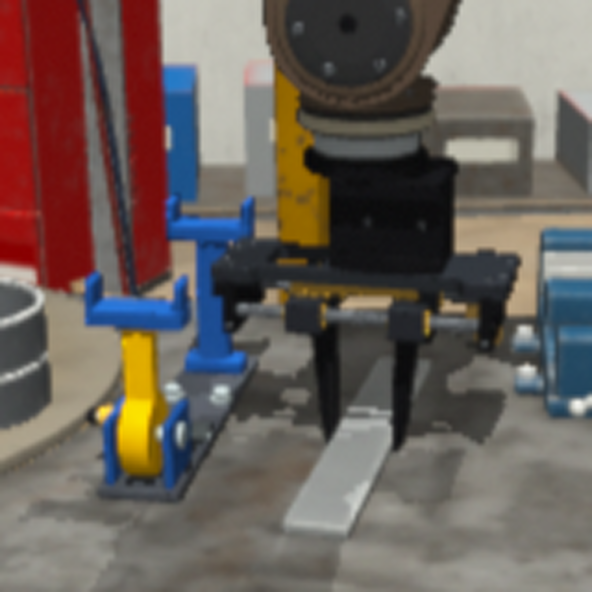

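```bash
python3 -m pendant '[0,0,0,0,1, 0,0,0,0,1]'; python3 -m pendant '[0,0,-0.05,0,1, 0,0,-0.12,0,1,0,0,-0.12,0,1,0,0,-0.12,0,1,0,0,-0.1,0,1,0,0,0,0,1]'; python3 go.py 585 -65.5 160 1.366
python3 - <<'E'
from h import *
for c in ['top','side']: snap(c,c+'10.png')
for c in ['top','side']: print([(np.round(d['xyz'],1),round(d['confidence'],2)) for d in env.landmark_of('bar_center',c)])
s=cv2.imread('pics/side10.png')
cv2.imwrite('pics/s10z.png',cv2.resize(s[60:220,180:340],None,fx=3.7,fy=3.7,interpolation=cv2.INTER_CUBIC))
E
```

```text
t: 17.25
eef_pos: [468.1, -38.2, 1.7]
tcp_rot: [3.141, 0.0, 1.295]
ft_force: [-0.0, 0.3, -0.7]
opening: 0.398
t: 18.0
eef_pos: [468.5, -38.2, 207.5]
tcp_rot: [3.138, -0.0, 1.295]
ft_force: [-0.3, 0.2, -6.3]
opening: 0.397
18.0 pos [468.5 -38.2 207.5] rot [ 3.138 -0.     1.295] F [-0.3  0.2 -6.3] op 0.397
tool x,y,z frac [0.0136 0.2989 0.1188] turn -0.0225
[]
[(array([468.1, -36.2, 206.1]), 0.88)]
```

View pics/s10z.png

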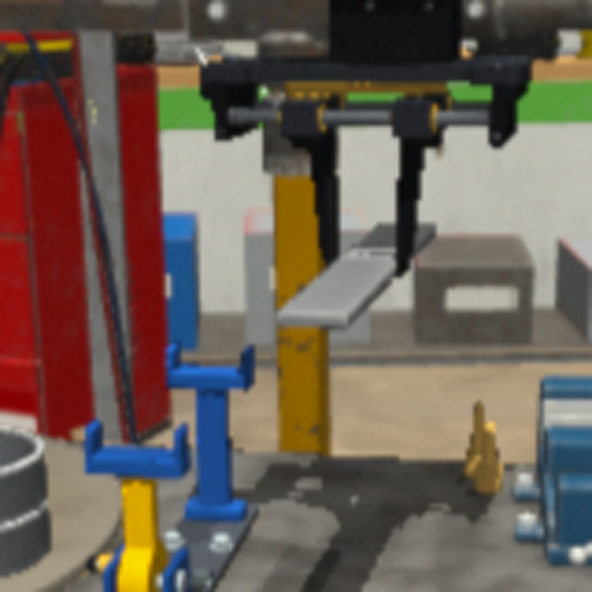

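View pics/top10.png

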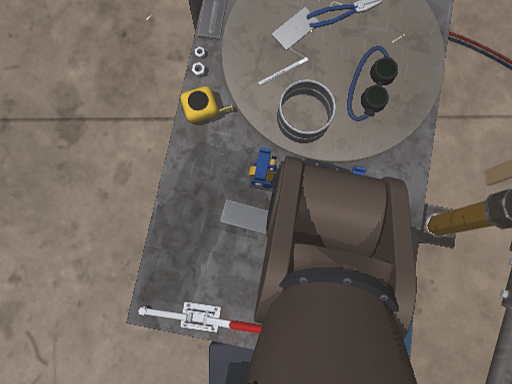

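```bash
python3 -m pendant '[0,0.07,0,-0.01,1, 0,0.08,0,-0.0125,1, 0,0.08,0,0,1, 0,0.07,0,0,1, 0,0,0.03,0,1, 0,0,0.06,0,1, 0,0,0,0,1]'; python3 go.py 584.7 -65.3 155 1.366
```

```text
t: 19.08
eef_pos: [582.8, -65.3, 166.8]
tcp_rot: [-3.135, -0.0, 1.366]
ft_force: [-0.5, 0.7, -5.0]
opening: 0.392
19.075 pos [582.8 -65.3 166.8] rot [-3.135 -0.     1.366] F [-0.5  0.7 -5. ] op 0.392
tool x,y,z frac [0.001  0.0048 0.0295] turn -0.0001
```

```bash
python3 -m pendant '[0,0,0,0,1, 0,0,0,0,1]'; python3 go.py 584.7 -65.3 155 1.366
python3 - <<'E'
from h import *
for c in ['top','side']: snap(c,c+'11.png')
for c in ['top','side']:
  for th in ['bar_center','saddle_mid','leg_head']: print(c,th,[(np.round(d['xyz'],1),round(d['confidence'],2)) for d in env.landmark_of(th,c)])
s=cv2.imread('pics/side11.png')
cv2.imwrite('pics/s11z.png',cv2.resize(s[110:210,180:280],None,fx=5.9,fy=5.9,interpolation=cv2.INTER_CUBIC))
s=cv2.imread('pics/top11.png')
cv2.imwrite('pics/t11z.png',cv2.resize(s[120:240,210:390],None,fx=4.4,fy=4.4,interpolation=cv2.INTER_CUBIC))
E
```

```text
t: 19.32
eef_pos: [584.9, -65.8, 170.4]
tcp_rot: [3.141, 0.0, 1.366]
ft_force: [0.3, -0.2, -5.8]
opening: 0.394
19.325 pos [584.9 -65.8 170.4] rot [3.141 0.    1.366] F [ 0.3 -0.2 -5.8] op 0.394
tool x,y,z frac [ 0.0011 -0.0006  0.0385] turn -0.0
top bar_center []
top saddle_mid []
top leg_head [(array([604.2,  23.6, 118.3]), 0.79)]
side bar_center [(array([584.5, -63.9, 171.8]), 0.62)]
side saddle_mid [(array([584.8, -65.6, 115.2]), 0.77), (array([605.2,  19. , 118.6]), 0.31)]
side leg_head [(array([606.8,  21.2, 119.2]), 0.96)]
```

View pics/s11z.png

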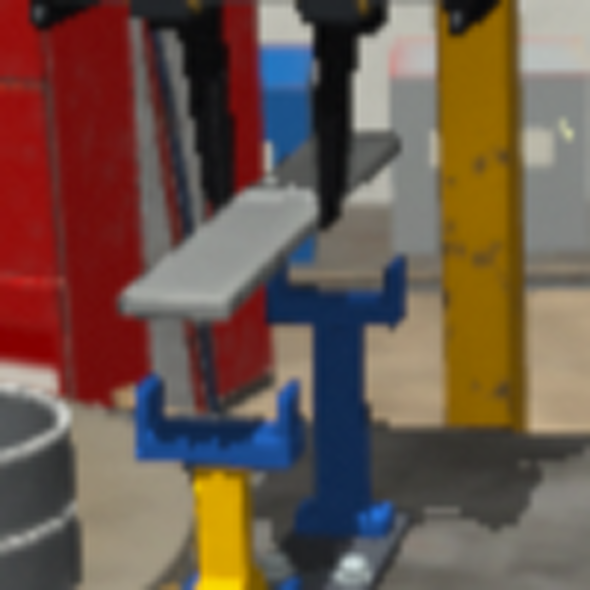

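View pics/t11z.png

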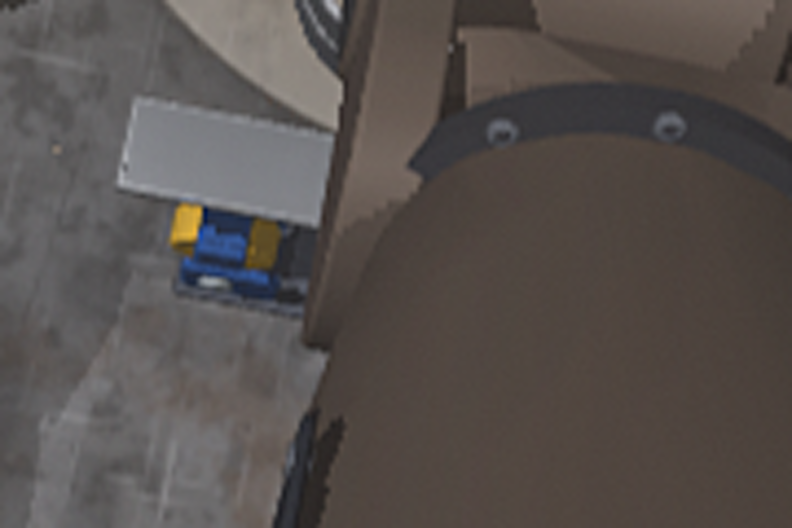

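Run:
```python
from ov import *
s=cv2.imread('pics/side11.png');k=5.9
im=cv2.resize(s[110:210,180:280],None,fx=k,fy=k,interpolation=cv2.INTER_CUBIC)
O=np.array([584.8,-65.5]);sy=-0.205
def pl(pts,col,o=O):
    P=np.array([[(a-180+.5)*k,(b-110+.5)*k] for a,b in (proj('side',W(o,sy,p)) for p in pts)]).astype(int)
    cv2.polylines(im,[P],True,col,1)
for y0 in (90,-90):
    y=y0+11
    pl([(-29,y,132),(-23,y,132),(-23,y,116),(23,y,116),(23,y,132),(29,y,132),(29,y,104),(-29,y,104)],(0,255,0))
T=np.array([584.9,-65.8])
pl([(-19,135,168.7),(19,135,168.7),(19,135,176.7),(-19,135,176.7)],(0,0,255),T)
pl([(-19,135,176.7),(19,135,176.7),(19,-135,176.7),(-19,-135,176.7)],(0,0,255),T)
cv2.imwrite('pics/ov11.png',im)
```

```text
(no output)
```

View pics/ov11.png

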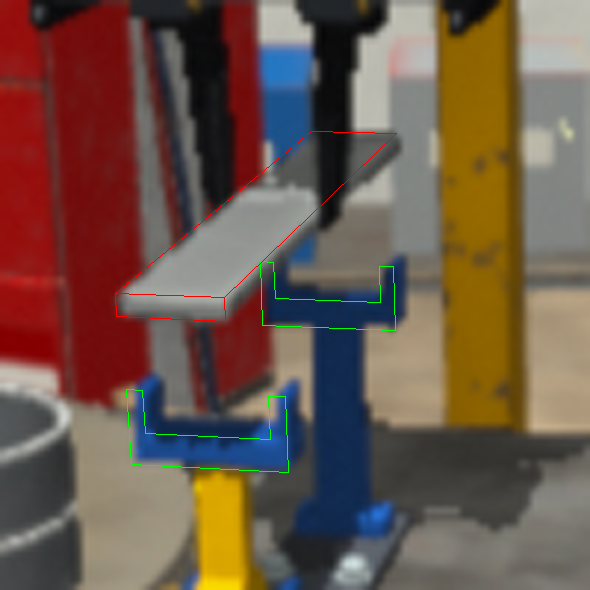

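```bash
python3 -m pendant '[0,-0.003,0.04,0,1, 0,0,0.046,0,1, 0,0,0,0,1, 0,0,0,0,1,0,0,0,0,1]'; python3 go.py 583.8 -65.5 118 1.366
python3 - <<'E'
from ov import *
snap('side','side12.png')
s=cv2.imread('pics/side12.png');k=5.9
im=cv2.resize(s[110:210,180:280],None,fx=k,fy=k,interpolation=cv2.INTER_CUBIC)
cv2.imwrite('pics/s12z.png',im)
E
```

```text
t: 20.35
eef_pos: [583.8, -65.5, 135.9]
tcp_rot: [3.141, 0.0, 1.366]
ft_force: [0.7, 0.2, -5.1]
opening: 0.396
20.35 pos [583.8 -65.5 135.9] rot [3.141 0.    1.366] F [ 0.7  0.2 -5.1] op 0.396
tool x,y,z frac [ 0.0001 -0.0001  0.0446] turn -0.0
```

View pics/s12z.png

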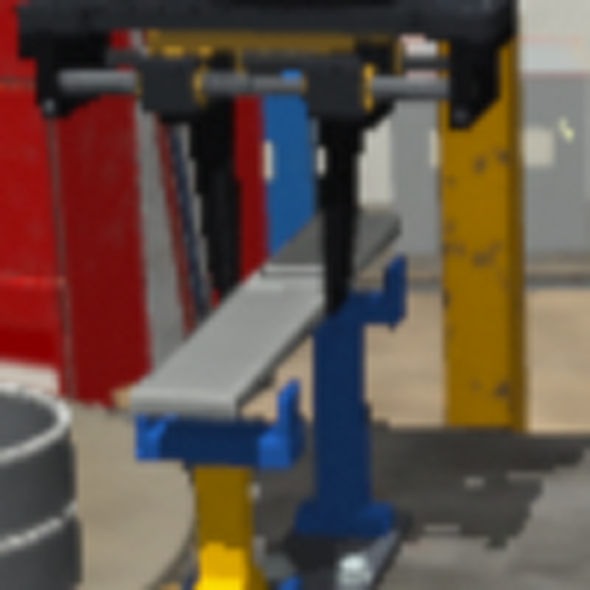

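```bash
python3 -m pendant '[0,0,0.008,0,1, 0,0,0,0,1]'; python3 -m pendant '[0,0,0.008,0,1, 0,0,0,0,1]';python3 -m pendant '[0,0,0.008,0,1, 0,0,0,0,1]'
```

```text
t: 20.65
eef_pos: [583.4, -65.5, 132.0]
tcp_rot: [-3.141, 0.0, 1.366]
ft_force: [0.2, -0.5, -4.8]
opening: 0.396
t: 20.9
eef_pos: [583.4, -65.5, 128.6]
tcp_rot: [-3.141, 0.0, 1.366]
ft_force: [-0.0, 0.4, -5.0]
opening: 0.394
t: 21.15
eef_pos: [583.4, -65.5, 125.4]
tcp_rot: [-3.141, 0.0, 1.366]
ft_force: [-0.2, 0.2, -5.8]
opening: 0.395
```

```bash
python3 -m pendant '[0,0,0.009,0,1, 0,0,0,0,1]'; python3 -m pendant '[0,0,0.007,0,1, 0,0,0,0,1]';python3 -m pendant '[0,0,0.003,0,1, 0,0,0,0,1]'
```

```text
t: 21.4
eef_pos: [583.4, -65.5, 121.8]
tcp_rot: [-3.141, 0.0, 1.366]
ft_force: [0.1, 0.7, -4.7]
opening: 0.395
t: 21.65
eef_pos: [583.5, -65.5, 119.1]
tcp_rot: [-3.141, 0.0, 1.366]
ft_force: [-0.1, -0.0, -5.4]
opening: 0.401
t: 21.9
eef_pos: [583.5, -65.5, 118.1]
tcp_rot: [-3.142, 0.0, 1.366]
ft_force: [-0.3, 0.3, -5.4]
opening: 0.394
```

```bash
python3 -m pendant '[0,0,0.003,0,1, 0,0,0,0,1]'; python3 -m pendant '[0,0,0.002,0,1, 0,0,0,0,1]'
```

```text
t: 22.15
eef_pos: [583.6, -65.5, 117.7]
tcp_rot: [3.141, 0.0, 1.366]
ft_force: [-4.1, 0.4, 5.1]
opening: 0.395
t: 22.4
eef_pos: [583.7, -65.5, 117.7]
tcp_rot: [3.14, 0.0, 1.366]
ft_force: [-6.4, 2.0, 14.6]
opening: 0.393
```

Floor contact came exactly at the predicted height (117.7). Releasing now.

```bash
python3 -m pendant '[0,0,-0.002,0,0.3, 0,0,0,0,0, 0,0,0,0,-0.5, 0,0,0,0,-1, 0,0,0,0,-1, 0,0,0,0,-1]'; python3 -m pendant '[0,0,-0.03,0,-1, 0,0,-0.1,0,-1, 0,0,-0.1,0,-1, 0,-0.1,-0.1,0,-1, -0.05,-0.14,0,0,-1, -0.05,-0.14,0,0,-1, -0.05,-0.14,0,0,-1, -0.05,-0.08,0,0,-1, 0,0,0,0,-1]'
python3 - <<'E'
from ov import *
for c in ['top','side']:
  snap(c,c+'13.png')
  for th in ['bar_center','saddle_mid','leg_head']: print(c,th,[(np.round(d['xyz'],1),round(d['confidence'],2)) for d in env.landmark_of(th,c)])
s=cv2.imread('pics/side13.png');k=5.9
cv2.imwrite('pics/s13z.png',cv2.resize(s[110:210,180:280],None,fx=k,fy=k,interpolation=cv2.INTER_CUBIC))
s=cv2.imread('pics/top13.png')
cv2.imwrite('pics/t13z.png',cv2.resize(s[120:240,210:390],None,fx=4.4,fy=4.4,interpolation=cv2.INTER_CUBIC))
E
```

```text
t: 23.15
eef_pos: [583.6, -65.5, 116.8]
tcp_rot: [-3.142, 0.0, 1.366]
ft_force: [0.7, 0.1, 0.1]
opening: 0.866
t: 24.28
eef_pos: [330.8, -95.2, 249.9]
tcp_rot: [3.14, 0.001, 1.364]
ft_force: [-0.8, -0.5, 0.6]
opening: 0.999
top bar_center [(array([580.9, -62.5, 118.7]), 0.92)]
top saddle_mid [(array([583.7, -66.5, 112.9]), 0.82)]
top leg_head [(array([602.9,  18.2, 118.4]), 0.46)]
side bar_center [(array([584. , -62.5, 116.9]), 0.65)]
side saddle_mid [(array([585.5, -65.3, 114.5]), 0.65)]
side leg_head [(array([607.7,  19.9, 120.1]), 0.89)]
```

View pics/s13z.png

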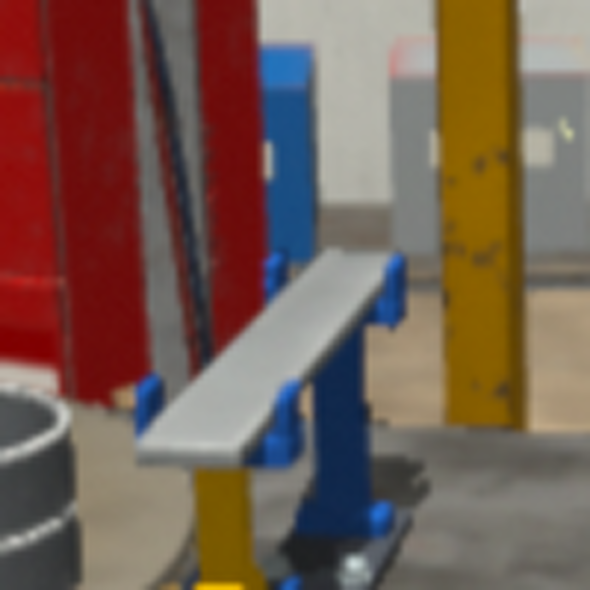

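View pics/t13z.png

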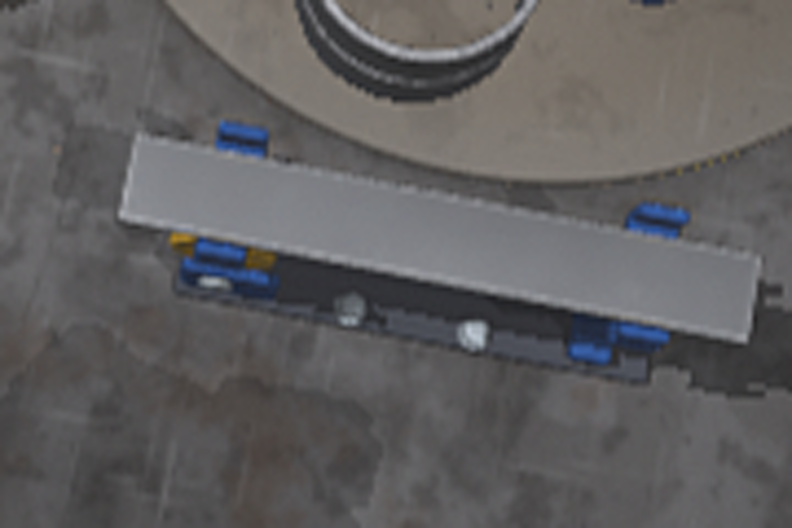

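The top view shows the bar lying between all four saddle walls, at (218–270,120–155), (628–690,203–237), (195–245,250) and (610–665,335). The side view shows it flat, and the robot is well clear. Handing in.

Run:
```python
from h import *
print(env.job_done()); s=env.state(); print(s['t'],s['eef_pos'],s['ft_force'])
```

```text
the job is handed in; nothing more can be done
None
the job is handed in; nothing more can be done
```

I swung the leg up to its stop, laid the bar flat in both saddles, let go, moved the arm clear and handed the job in at about 24.5 s. `job_done` gives no verdict.

- **Leg:** The pads slipped on the head during the swing. After release, my top-view measurement put the saddle spacing at about 188 mm instead of 180 mm, so the leg was probably not fully seated. I then pushed its back with closed fingers until it met a hard stop, reaching 36 N at the finger. In the last picture the saddle spacing is about 177 mm by a rough pixel reading. That is slightly under 180 mm but not on the short-of-stop side. The head landmarks gave y = 18–20 mm against about 23 mm expected. I have no direct reading of the leg's angle.
- **Bar:** It went between the saddle walls with no side contact and met the floors at TCP z = 117.7 mm, exactly as predicted. It measured as follows against `saddle_mid`:

| Camera | Bar centre (mm) | `saddle_mid` estimate (mm) |
|---|---|---|
| top | (580.9, -62.5, 118.7) | (583.7, -66.5, 112.9) |
| side | (584.0, -62.5, 116.9) | (585.5, -65.3, 114.5) |

  That is 2–3 mm across and about 3–4 mm along, and both pictures show it lying flat inside all four walls.

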